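# Cap a batch of sample tubes on the bench capping press

### The job

Cap the tubes on the bench press: first turn the hinged cap plate right over by its side pin, so that it lies flat with its caps facing down over the tubes. Then flip the press's safety catch fully back, and only after that pull the lever it guards towards the robot, all the way to its stop. Finish while still holding the lever there with the fingers (it springs back if let go), and leave the other things on the bench where they are.

Things in the scene. Friction and masses are not known exactly. Their poses are not given: they have to be found in the camera images.
- press: The capping press, fixed to the bench: white deck 220 (x) by 410 (y) by 20 mm; origin on the bench surface, x and y along the deck, x away from the robot (up to 9 degrees askew). Left half (+y): tube nest with 8 tubes, and the cap plate; lever right of the middle (arm at y = -80 mm); catch at the right end (y = -165 mm). Offsets in these notes are in this frame, (x, y, z) in mm.
- cap_plate (a joint): Cap plate: aluminium, 82 by 86 by 6 mm, 8 caps (18 mm tall) on one face, hinged about the press's y axis at (0, y, 115). 0 = open, level on the robot's side (-x), caps up; it goes up and over as the value grows; 3.14 rad = turned right over, level on the far side, caps down over the tubes. Starts at 0 to 0.3. The hinge is stiff: the plate stays where left; 2 to 4 N at the pin move it.
- plate_pin (a point): Middle of the free part of the round steel pin by which the plate is turned: 10 mm diameter, parallel to the hinge, sticking out of the plate's +y edge 80 mm from the hinge axis. About 40 mm of it is free (20 mm either side of this point), with an 18 mm head at its end. It can be pinched from above, fingers closing across it (along the press's x), and turns between the fingers as the plate swings. Site axes turn with the plate.
- plate_hinge (a point): Point on the cap plate's hinge axis level with the pin's middle, at (0, 160, 115). The pin point runs on a circle of 80 mm about it, in the press's x-z plane. Fixed to the press; axes as the press.
- catch (a joint): Safety catch: a steel cross-shaft (along y) with a strut that blocks the lever's arm, and a thumb blade at the shaft's right end. 0 = on, blade leaning towards the robot and strut level against the lever; 1.2 rad = fully back, blade leaning away from the robot, strut swung down. It starts from 0 to 0.1 and stays where it is left; about 1 to 2 N at the blade's tip flips it. Counts as flipped from 0.9.
- catch_tip (a point): Middle of the upper end of the catch's blade: a flat steel blade 7 mm thick, 20 mm wide (y), 55 mm long from the shaft's axis. Pushing its face at about 20 to 35 mm above the shaft towards +x flips it. Site axes turn with the catch.
- catch_hinge (a point): Shaft axis of the catch at the blade, at (-50, -165, 90); shaft diameter 12 mm. With the catch at 0 the blade leans 0.6 rad from vertical to -x, at 1.2 it leans 0.6 rad to +x. Fixed to the press; axes as the press.
- press_lever (a joint): Press lever, hinged about the press's y axis. 0 = at rest, leaning 0.35 rad from vertical away from the robot (+x); grows as it is pulled towards the robot; 0.85 rad = its stop (then leaning 0.5 rad to -x), counts as fully pulled from 0.75. A spring returns it: 2.5 to 7 N at the bar. With the catch on it moves only 0.1 to 0.2 rad. Pulling it raises the tubes up to 10 mm into the caps.
- lever_bar (a point): Middle of the free part of the lever's black handle bar: round, 16 mm diameter, parallel to the hinge, 170 mm from it, reaching sideways (+y) from the top of the steel arm (10 by 16 mm, 42 mm to the -y side of this point); free for 32 mm either way. Pinch it from above, fingers closing along the press's x; it turns between them. Fingers that straddle the arm itself jam on it.
- lever_hinge (a point): Point on the lever's hinge axis at (10, -38, 35), level with the bar's middle; lever_bar runs on a circle of 170 mm about it. Fixed to the press; axes as the press.
- tape_roll: Bystander: roll of white tape lying flat, 84 mm diameter, 35 mm high, left of the press, nearer the robot; origin under its centre.
- bottle_a: Bystander: bottle 54 mm diameter, 130 mm high, left of the press, farther off; origin under its centre.
- bottle_b: Bystander: bottle 54 mm diameter, 130 mm high, right of the press, farther off; origin under its centre.
- cap_dish: Bystander: small steel dish 40 mm diameter, 22 mm high, standing on the press's deck (20 mm up) behind the catch near (80, -175); origin under its centre.
- marker: Bystander: marker pen 130 mm long, 17 mm thick, lying along y on the press's deck (20 mm up) in front of the lever near (-88, -35); origin under its middle.
- tube_rack: Bystander: rack of capped tubes, 100 by 200 mm, 100 mm high, beyond the press; origin under its centre.
- kidney_tray: Bystander: steel tray 90 by 160 mm, 30 mm high, right of the press, nearer the robot; origin under its centre.

How it is judged:
By the outcome, as a careful person would: the job done as asked, in the order asked, and still so for the second after the job is handed in, while the arm keeps its last pose, push and grip.
It also fails if it takes over 64 s, if anything falls off the work surface, if the arm or the gripper's body presses on something with over 40 N, if the wrist force passes 120 N, or if a joint passes its speed limit or range.

### The arm

A 6-joint arm with a two-finger parallel gripper is mounted at the origin on the work surface. World frame = base frame: x ahead of the robot, y to its left, z up, the work surface at z = 0. Lengths are in m, angles in rad, forces in N, time in s.
With the tool pointing down it reaches from about 0.425 to 0.95 m from the base axis. Payload 3.5 kg.
Tool frame: the origin (TCP) lies at the very end of the fingers, on their centre line; the grasp point (between the pads) lies ctrl.tcp_to_grasp behind it (ctrl.tcp_to_grasp is the distance from the TCP to the grasp point, in m); z points along the fingers, y is the line along which they close (so a half turn about z gives the same grasp; the last joint's range is limited). The gripper opens to 85 mm and grips with 20 to 120 N. Pads are 22 mm wide; open, the fingers measure 114 mm over their backs; the gripper's body (76 mm by 85 mm) begins 54 mm behind the grasp point. The pads swing forward as they close: fully open they stand 13 mm farther back than shut.
Start: joints at [-1.459, 0.286, 1.577, -0, 1.279, -0.15], TCP at [0.175, -0.652, 0.231] pointing down, gripper open.
Joint ranges: [-2.77, 2.77], [-0.9, 2.22], [0.21, 2.48], [-1.53, 4.67], [0.24, 2.81], [-2.84, 2.84]. Speed limits (rad/s): [2.79, 2.79, 3.14, 3.14, 3.14, 3.14].

### API

Orientations are given as a unit quaternion [x, y, z, w].
In Python, from plant import ctrl gives the robot as it stands.
- The arm moves only by the shell command python3 -m inch 'ROWS' [FORCE]. ROWS is JSON, a list of rows, each an object with "slide": the shift along the tool's x, y, z in cm, a list of three; "turn": the turn about the tool's z in rad; "grip": the finger opening in cm, from 0 to 8.54. A call has 1 to 20 rows; each row is the pose to reach, as a shift and turn from the pose commanded when the call began, along the tool's axes at that moment; what a row does not reach only later rows make up. A row lasts 1/10 s, in which the tool goes at most 50 mm and 8.59 degrees, less where a joint would pass 70% of its speed; a pose out of reach is approached as far as the arm can. A call with a gripper value outside its range is refused whole. The fingers move at their own pace and stop on an object; FORCE is the grip in N (left out, the last holds). Time passes only in rows, so rows that repeat a pose let the fingers close. It gives the time, the measured TCP pose, the force, the opening and the grip force at its end, in the units of the state.
- ctrl.get_state(): the state, without advancing time (a new reading comes with each control period).
- ctrl.read_camera(name): name is "scene" or "side" or "wrist"; returns (picture, depth): 420x560x3 uint8, red, green, blue; 420x560 float32, m along the optical axis (not along the pixel's ray), 0 where there is no reading.
- ctrl.camera_info(name): a dict with "K" (3x3 intrinsics, pixels), "D" ([k1, k2, p1, p2, k3] as OpenCV has them; the pictures are not rectified), "camera_from_world" (4x4, takes a point from world to camera coordinates); the wrist camera has in their place "T_tool_cam" (4x4, takes a point from camera to tool coordinates, whose origin is the TCP and whose axes are the flange's). Camera axes: x right, y down, z forward; pixel columns grow to the right and rows downward; lengths in m; the calibration is good to about 2 mm. A picture is of the moment at which its call begins: read the wrist's pose just before it. camera_info takes no time and is no camera call.
- ctrl.sign_off(): hands the job in; it is judged then, once.
The state is a dict: "time": time; "qpos": joint angles; "dq": joint speeds; "joint_efforts": joint torques, N m; "eef_pos": TCP position; "tcp_rot": TCP orientation; "contact_force": force on the tool from outside, world axes, zero at the start; "wrist_torque": the same for the moment, N m; "opening": opening from 0.0 (shut) to 1.0 (fully open); "finger_force": force on a finger pad.
Only numpy, scipy, OpenCV 4.12 (cv2) and the standard library are available. Lean on these libraries where they do the work, as an engineer would, in place of code of your own. Each camera call takes 0.05 s, during which the arm holds its last target. There are 200 camera calls.

## Working session

There is one attempt and no reset: what is moved stays moved. The work goes in short steps, Python scripts to look and compute and a shell command to move; the robot and the scene stay as the last step left them, time stands still between calls to the robot, and variables do not carry over. Pictures are saved under pics/ and viewed, at most 10 in all, crops included, and the job is handed in when it is done.

```bash
ls; mkdir -p pics; python3 - <<'E'
from plant import ctrl
import cv2,numpy as np
np.set_printoptions(precision=4,suppress=True)
print(ctrl.get_state(), ctrl.tcp_to_grasp)
for n in("scene","side"):
    p,d=ctrl.read_camera(n); cv2.imwrite(f"pics/{n}0.png",p[:,:,::-1]); np.savez(f"{n}0.npz",p=p,d=d)
    print(n,ctrl.camera_info(n))
E
```

```text
pics
{'time': 0.0, 'qpos': array([-1.459 ,  0.2872,  1.5781,  0.    ,  1.2786, -0.15  ]), 'dq': array([ 0.001 ,  0.0007,  0.0006,  0.0011, -0.001 ,  0.0004]), 'joint_efforts': array([  0.0003, -40.598 , -29.263 ,  -0.0001,   0.0058,   0.    ]), 'eef_pos': array([ 0.1747, -0.6514,  0.2299]), 'tcp_rot': array([ 0.9914,  0.1305,  0.    , -0.0012]), 'contact_force': array([ 0.4079,  0.2822, -0.6498]), 'wrist_torque': array([0.0262, 0.0136, 0.0382]), 'finger_force': 0.0, 'opening': 0.997669906497024} 0.0187
scene {'K': array([[382.9484,   0.    , 282.326 ],
       [  0.    , 382.9484, 208.9651],
       [  0.    ,   0.    ,   1.    ]]), 'D': array([-0.0181,  0.    ,  0.    ,  0.    ,  0.    ]), 'camera_from_world': array([[-0.2176,  0.976 , -0.0033,  0.151 ],
       [ 0.6352,  0.139 , -0.7597, -0.2668],
       [-0.7411, -0.1674, -0.6502,  1.4992],
       [ 0.    ,  0.    ,  0.    ,  1.    ]])}
side {'K': array([[423.1257,   0.    , 283.6135],
       [  0.    , 423.1257, 207.3903],
       [  0.    ,   0.    ,   1.    ]]), 'D': array([0.0161, 0.    , 0.    , 0.    , 0.    ]), 'camera_from_world': array([[ 0.9996, -0.0267,  0.0124, -0.5979],
       [-0.0077, -0.6417, -0.7669,  0.1111],
       [ 0.0284,  0.7665, -0.6416,  1.2587],
       [ 0.    ,  0.    ,  0.    ,  1.    ]])}
```

View pics/scene0.png

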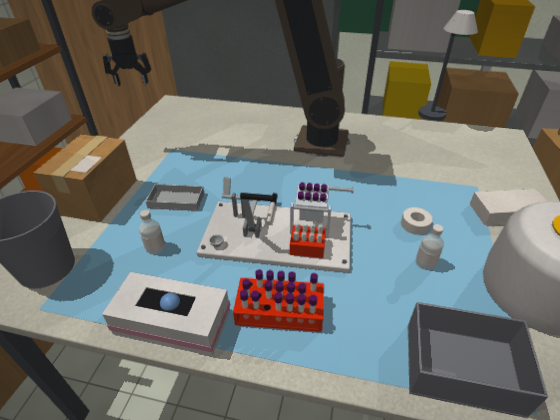

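View pics/side0.png

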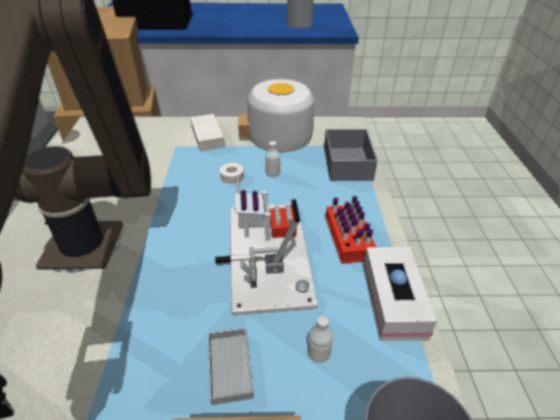

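The scene view shows the deck at px (200–355, 200–268), the cap plate at (313,195) with its pin to (355,189), the lever bar at (258,197) and the blade at (227,185). I'll fit the deck from white points at z≈20 mm and take crops.

```bash
cat > h.py <<'E'
import cv2,numpy as np
np.set_printoptions(precision=4,suppress=True)
from plant import ctrl
def cloud(n,p,d,T=None):
    i=ctrl.camera_info(n); h,w=d.shape
    u,v=np.meshgrid(np.arange(w),np.arange(h))
    uv=cv2.undistortPoints(np.stack([u,v],-1).reshape(-1,1,2).astype(np.float32),i["K"],i["D"]).reshape(-1,2)
    c=np.c_[uv,np.ones(len(uv))]*d.reshape(-1,1)
    M=np.linalg.inv(i["camera_from_world"]) if T is None else T@i["T_tool_cam"]
    W=c@M[:3,:3].T+M[:3,3]; W[d.ravel()==0]=np.nan
    return W.reshape(h,w,3)
E
python3 - <<'E'
from h import *
for n in("scene","side"):
    f=np.load(f"{n}0.npz"); p,d=f["p"],f["d"]; W=cloud(n,p,d)
    hsv=cv2.cvtColor(p,cv2.COLOR_RGB2HSV)
    m=(hsv[...,1]<60)&(hsv[...,2]>110)&(abs(W[...,2]-.02)<.008)&(W[...,0]>.3)&(W[...,0]<1)&(abs(W[...,1])<.5)
    m=cv2.morphologyEx(m.astype(np.uint8),cv2.MORPH_OPEN,np.ones((2,2)))
    k,l,s,c=cv2.connectedComponentsWithStats(m)
    j=1+np.argmax(s[1:,4]); P=W[l==j]
    r=cv2.minAreaRect(P[:,:2].astype(np.float32)*1000); print(n,s[j],r,cv2.boxPoints(r),np.median(P[:,2]))
f=np.load("scene0.npz")["p"]; a=cv2.resize(f[165:280,190:380],None,fx=4,fy=4,interpolation=cv2.INTER_CUBIC); cv2.imwrite("pics/c1.png",a[:,:,::-1])
f=np.load("side0.npz")["p"]; a=cv2.resize(f[170:320,205:335],None,fx=4,fy=4,interpolation=cv2.INTER_CUBIC); cv2.imwrite("pics/c2.png",a[:,:,::-1])
E
```

```text
scene [ 198  202  154   69 5267] ((553.5477294921875, -37.91838073730469), (229.6982879638672, 406.7190246582031), 6.049283504486084) [[ 417.9073  152.2055]
 [ 460.7689 -252.2487]
 [ 689.1881 -228.0423]
 [ 646.3265  176.412 ]] nan
side [ 232  224   86   90 3981] ((668.02734375, -91.11421203613281), (329.0891418457031, 16.82581329345703), 91.43998718261719) [[ 663.7521 -255.8182]
 [ 680.5726 -255.3954]
 [ 672.3026   73.5898]
 [ 655.4821   73.167 ]] nan
```

View pics/c1.png

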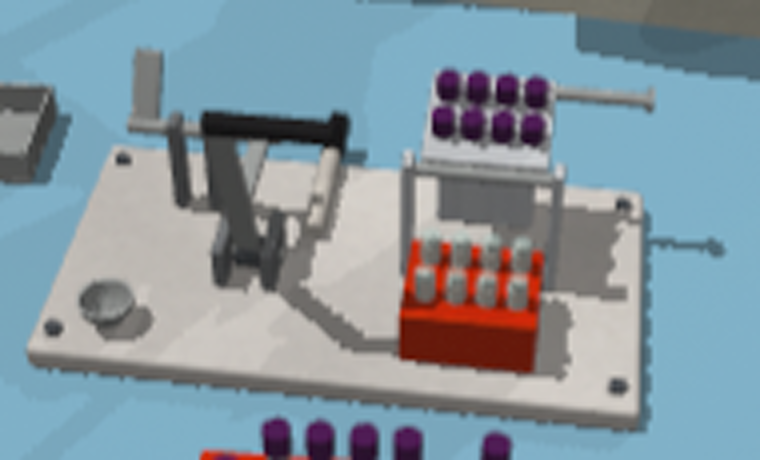

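View pics/c2.png

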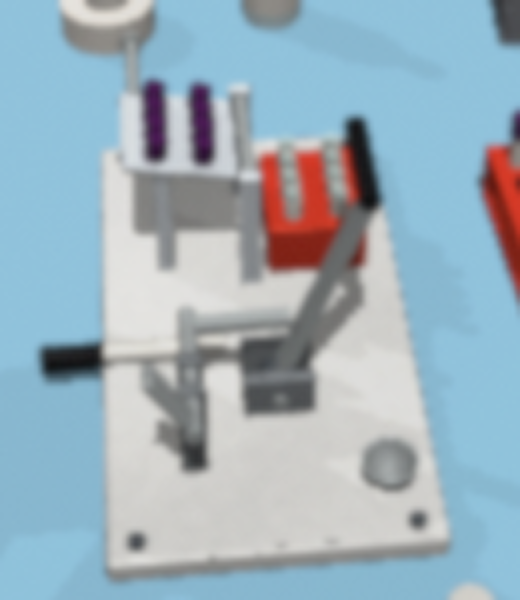

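The crops show the deck's four bolts (scene crop (123,159), (622,204), (53,327), (618,385); side crop (136,540), (418,520)), the pin pointing left of the plate, the blade right of the shaft, and what looks like the marker pointing along x. I'll get the frame from the bolts and check it with the pin, the bar and the blade.

```bash
cat >> h.py <<'E'
def ray(n,px,z):
    i=ctrl.camera_info(n); M=np.linalg.inv(i["camera_from_world"])
    uv=cv2.undistortPoints(np.array(px,np.float32).reshape(-1,1,2),i["K"],i["D"]).reshape(-1,2)
    r=np.c_[uv,np.ones(len(uv))]@M[:3,:3].T
    return M[:3,3]+r*((z-M[2,3])/r[:,2])[:,None]
E
python3 - <<'E'
from h import *
off=lambda o,l:[(o[0]+(a-1.5)/4,o[1]+(b-1.5)/4) for a,b in l]
B=ray("scene",off((190,165),[(123,159),(622,204),(618,385),(53,327)]),.02); print(B)
B2=ray("side",off((205,170),[(136,540),(418,520)]),.02); print("side",B2)
print("sides",[np.linalg.norm(B[i]-B[(i+1)%4]) for i in range(4)])
c=B.mean(0); y=(B[1]+B[2]-B[0]-B[3]); yaw=np.arctan2(-y[0],y[1]); x=(B[2]+B[3]-B[0]-B[1]); print(c,yaw,np.arctan2(x[1],x[0]))
d2=B2[1]-B2[0]; print("side yaw x",np.arctan2(d2[1],d2[0]))
R=np.array([[np.cos(yaw),-np.sin(yaw)],[np.sin(yaw),np.cos(yaw)]])
for n in("scene","side"):
    f=np.load(f"{n}0.npz"); p,d=f["p"],f["d"]; W=cloud(n,p,d)
    L=W.copy(); L[...,:2]=(W[...,:2]-c[:2])@R; L*=1000
    hsv=cv2.cvtColor(p,cv2.COLOR_RGB2HSV)
    inr=(abs(L[...,0])<200)&(abs(L[...,1])<260)
    blk=(p.max(2)<45)&inr&(L[...,2]>15)
    k,l,s,_=cv2.connectedComponentsWithStats(blk.astype(np.uint8))
    for j in range(1,k):
        if s[j,4]>12: print(n,"black",s[j],np.median(L[l==j],0),np.ptp(L[l==j],0))
    nb=~((hsv[...,0]>85)&(hsv[...,0]<115)&(hsv[...,1]>70))
    for nm,(x0,x1,y0,y1,z0,z1) in dict(pin=(-120,0,138,200,60,160),blade=(-130,-20,-185,-140,95,160),shaft=(-70,-30,-180,-90,75,105),marker=(-180,-40,-110,30,24,50)).items():
        m=nb&(L[...,0]>x0)&(L[...,0]<x1)&(L[...,1]>y0)&(L[...,1]<y1)&(L[...,2]>z0)&(L[...,2]<z1)
        if m.sum()>3: print(n,nm,m.sum(),np.median(L[m],0),np.percentile(L[m],5,0),np.percentile(L[m],95,0))
E
```

```text
[[ 0.475  -0.2436  0.02  ]
 [ 0.4453  0.1352  0.02  ]
 [ 0.6243  0.1498  0.02  ]
 [ 0.6543 -0.23    0.02  ]]
side [[ 0.4772 -0.2409  0.02  ]
 [ 0.6574 -0.2284  0.02  ]]
sides [np.float64(0.37992732660846595), np.float64(0.17959175051774068), np.float64(0.3809608720056912), np.float64(0.17979281627509552)]
[ 0.5497 -0.0472  0.02  ] 0.07846532973592871 0.07838395025516419
side yaw x 0.0694735684100387
scene black [241 193  36  10 189] [ 75.5839 -31.7839 198.4218] [225.6682  84.5237 173.0953]
scene pin 84 [-73.7826 170.1214 131.5964] [-78.7312 140.3406 125.4192] [-67.0035 197.815  136.112 ]
scene blade 135 [ -58.8716 -153.8152  116.5504] [ -72.3762 -163.3849   95.9735] [ -46.9156 -144.8844  137.8564]
scene shaft 119 [ -44.4863 -138.4959   95.0147] [ -53.0728 -162.4633   78.3115] [ -38.9049 -115.9551  102.9723]
scene marker 112 [-78.0348 -28.6318  35.4263] [-136.7119 -103.4618   25.5699] [-41.4887 -22.1475  38.2187]
side black [293 201   6  21  57] [ 69.9925 -45.8187 201.6545] [ 7.0608 73.2766 11.0541]
side black [217 257  13   6  53] [-127.1536  -38.5033   31.8237] [33.7262  8.8602 19.0983]
side pin 63 [-76.8897 171.0165 131.7715] [-82.8063 140.8589 124.8512] [-68.5606 198.2192 137.1591]
side blade 114 [ -60.8666 -159.7657  118.3841] [ -74.8129 -167.4253   96.0805] [ -46.5293 -146.9319  138.2415]
side shaft 149 [ -47.2141 -135.3722   96.3597] [ -54.8978 -167.1906   85.2767] [-39.9165 -96.9842 102.8538]
side marker 171 [-93.2858 -37.3453  33.4712] [-140.1094  -41.2082   26.376 ] [-56.7211 -29.1961  37.4111]
```

The bolts give a 380 x 180 rectangle, so the frame is good. Its origin could still be offset along y, because the blade and bar read about 8 mm to +y. I'll triangulate the bar, pin and blade ends from both views.

```bash
cat >> h.py <<'E'
def tri(a,b):
    P=[];q=[]
    for n,px in(("scene",a),("side",b)):
        i=ctrl.camera_info(n);P.append(i["camera_from_world"][:3]);q.append(cv2.undistortPoints(np.array(px,np.float32).reshape(1,1,2),i["K"],i["D"]).reshape(2,1))
    X=cv2.triangulatePoints(P[0],P[1],q[0].astype(float),q[1].astype(float)).ravel();return X[:3]/X[3]
C0=np.array([.551,-.046]);YAW=.077
def loc(W): 
    R=np.array([[np.cos(YAW),-np.sin(YAW)],[np.sin(YAW),np.cos(YAW)]]);W=np.array(W,float)
    L=W.copy();L[...,:2]=(W[...,:2]-C0)@R;return L*1000
def wor(L):
    R=np.array([[np.cos(YAW),-np.sin(YAW)],[np.sin(YAW),np.cos(YAW)]]);L=np.array(L,float)/1000
    W=L.copy();W[...,:2]=L[...,:2]@R.T+C0;return W
E
python3 - <<'E'
from h import *
s=lambda a:(190+(a[0]-1.5)/4,165+(a[1]-1.5)/4); d=lambda a:(205+(a[0]-1.5)/4,170+(a[1]-1.5)/4)
for n,a,b in [("bar+y",(347,130),(357,122)),("bar-y",(204,122),(371,205)),("pinroot",(556,95),(135,92)),("bladetop",(148,52),(147,375)),("bladebase",(148,122),(190,445)),("tube corner",(539,368),(365,265)),("dish",(107,300),(390,464))]:
    print(n,loc(tri(s(a),d(b))))
f=np.load("scene0.npz");hsv=cv2.cvtColor(f["p"],cv2.COLOR_RGB2HSV)
W=loc(cloud("scene",f["p"],f["d"]))
r=(hsv[...,1]>180)&((hsv[...,0]<8)|(hsv[...,0]>174))&(abs(W[...,0])<90)
print("red nest",np.nanpercentile(W[r],[3,50,97],axis=0))
q=(hsv[...,0]>135)&(hsv[...,0]<165)&(hsv[...,1]>100)&(abs(W[...,0])<90)&(W[...,2]>60)
print("caps",np.nanpercentile(W[q],[3,50,97],axis=0))
for v in("scene","side"):
  f=np.load(f"{v}0.npz");W=loc(cloud(v,f["p"],f["d"]));
  m=(W[...,2]>100)&(W[...,1]>145)&(W[...,1]<240)&(abs(W[...,0])<110)
  print(v,"pin maxy",np.sort(W[m][:,1])[-6:])
  # posts/hinge rod
  m=(W[...,2]>106)&(W[...,2]<128)&(W[...,1]>0)&(W[...,1]<160)&(abs(W[...,0])<25); print("hinge",np.nanpercentile(W[m],[3,50,97],axis=0))
E
```

```text
bar+y [ 69.7461   7.8418 194.978 ]
bar-y [ 69.7428 -78.1033 194.4422]
pinroot [-75.6477 133.1753 128.5039]
bladetop [ -74.7867 -155.6341  136.1065]
bladebase [ -55.0967 -160.4091   81.9496]
tube corner [ 79.7403 119.5391 -15.6861]
dish [  76.851  -155.8963   37.5918]
red nest [[ 27.2402  46.971   25.4364]
 [ 85.8256  89.4981  60.0696]
 [ 88.7102 130.6517  67.7026]]
caps [[-63.4506  54.8129 127.2114]
 [-32.584   85.062  140.4262]
 [-21.1808 122.5929 148.207 ]]
scene pin maxy [196.8201 198.2459 198.4739 198.4941 198.9338 199.3147]
hinge [[-24.2077  38.57   111.6498]
 [ -7.3546  90.0748 120.4212]
 [  8.6836 140.1898 126.0202]]
side pin maxy [196.4668 196.6442 197.0818 197.0823 197.6236 198.6785]
hinge [[-20.6213  33.441  108.9131]
 [ -4.3851  79.2653 120.128 ]
 [  6.907  135.7746 125.1091]]
```

The triangulated bar (x 70, z 195) and blade top (z 136) match the expected shape, with a y offset of about +7 mm. I'll update the frame to origin ≈ (0.5525, -0.039), yaw 0.077. Next come the slides via a waypoint that keeps clear of the base.

```bash
sed -i 's/^C0=.*/C0=np.array([.5525,-.039]);YAW=.077/' h.py; cat >> h.py <<'E'
from scipy.spatial.transform import Rotation as Ro
def rel(W,yawx=None,s=None):
    "slide cm (tool axes) to world TCP, turn so that tool x has heading yawx"
    s=s or ctrl.get_state(); R=Ro.from_quat(s["tcp_rot"]).as_matrix()
    t=None if yawx is None else round(float(np.arctan2(R[1,0],R[0,0])-yawx),3)
    return ((np.array(W)-s["eef_pos"])@R*100).round(2),t
E
python3 -c "
from h import *
G=18.7
p=wor([-78,160,130]);print(p)
print(rel([.56,-.3,.30],YAW+np.pi/2),rel([p[0],p[1],.30],YAW+np.pi/2))"
```

```text
[0.4624 0.1145 0.13  ]
(array([ 46.32, -23.98,  -6.93]), -1.386) (array([ 47.62, -66.55,  -6.84]), -1.386)
```

```bash
python3 -m inch '[{"slide":[0,0,-7],"turn":-0.1,"grip":8.5},{"slide":[4.6,-2.4,-7],"turn":-0.2,"grip":8.5},{"slide":[9,-4.8,-7],"turn":-0.3,"grip":8.5},{"slide":[13.5,-7,-7],"turn":-0.4,"grip":8.5},{"slide":[18,-9.4,-7],"turn":-0.5,"grip":8.5},{"slide":[22,-11.5,-7],"turn":-0.6,"grip":8.5},{"slide":[26,-13.5,-7],"turn":-0.7,"grip":8.5},{"slide":[30,-15.5,-7],"turn":-0.8,"grip":8.5},{"slide":[34,-17.6,-7],"turn":-0.9,"grip":8.5},{"slide":[38,-19.7,-7],"turn":-1.0,"grip":8.5},{"slide":[42,-22,-7],"turn":-1.1,"grip":8.5},{"slide":[46,-25,-7],"turn":-1.2,"grip":8.5},{"slide":[46.5,-29,-7],"turn":-1.3,"grip":8.5},{"slide":[47,-33.5,-7],"turn":-1.386,"grip":8.5},{"slide":[47,-38,-7],"turn":-1.386,"grip":8.5},{"slide":[47,-42.5,-7],"turn":-1.386,"grip":8.5},{"slide":[47,-47,-7],"turn":-1.386,"grip":8.5},{"slide":[47,-51,-7],"turn":-1.386,"grip":8.5},{"slide":[47,-55,-7],"turn":-1.386,"grip":8.5},{"slide":[47,-58,-7],"turn":-1.386,"grip":8.5}]' 40
python3 -c "
from h import *
p=wor([-78,160,130]);print(rel([p[0],p[1],.30],YAW+np.pi/2))"
```

```text
time: 2.1
eef_pos: [0.4774, 0.032, 0.3009]
tcp_rot: [0.679, 0.734, -0.0, -0.0]
contact_force: [0.4, 0.3, 1.3]
opening: 0.996
finger_force: 0.0
(array([ 8.35, -0.85,  0.09]), 0.001)
```

```bash
python3 -m inch '[{"slide":[4,-0.4,0],"turn":0,"grip":8.5},{"slide":[8.3,-0.9,0],"turn":0,"grip":8.5},{"slide":[8.3,-0.9,4],"turn":0,"grip":8.5},{"slide":[8.3,-0.9,4],"turn":0,"grip":8.5},{"slide":[8.3,-0.9,4],"turn":0,"grip":8.5}]'
cat >> h.py <<'E'
def wrist(name):
    s=ctrl.get_state(); p,d=ctrl.read_camera("wrist"); cv2.imwrite(f"pics/{name}.png",p[:,:,::-1])
    T=np.eye(4);T[:3,:3]=Ro.from_quat(s["tcp_rot"]).as_matrix();T[:3,3]=s["eef_pos"]
    W=cloud("wrist",p,d,T); np.savez(name+".npz",p=p,d=d,W=W,T=T); return p,d,W
E
python3 - <<'E'
from h import *
print(ctrl.camera_info("wrist")["T_tool_cam"])
p,d,W=wrist("w1");L=loc(W)
m=(L[...,2]>115)&(L[...,2]<150)&(L[...,1]>120)&(L[...,1]<230)&(L[...,0]<-50)&(L[...,0]>-110)
for y in range(130,205,4):
    q=L[m&(abs(L[...,1]-y)<2)]
    if len(q): print(y,len(q),np.median(q,0),np.ptp(q[:,0]))
E
```

```text
time: 2.6
eef_pos: [0.4625, 0.1118, 0.2605]
tcp_rot: [0.679, 0.734, -0.001, -0.001]
contact_force: [0.9, -0.2, 0.3]
opening: 0.99
finger_force: 0.0
[[ 0.0009 -0.9649 -0.2625  0.0667]
 [ 1.      0.0005  0.0017 -0.0005]
 [-0.0016 -0.2625  0.9649 -0.1411]
 [ 0.      0.      0.      1.    ]]
130 38 [-80.7011 130.2965 130.4164] 9.61186200649486
134 46 [-80.2218 133.8178 130.2802] 9.579049919365701
138 44 [-80.2211 137.9771 129.9812] 9.542772105548977
142 42 [-80.2122 141.9501 130.4044] 9.516977455035587
146 47 [-80.2129 145.9001 130.0926] 9.470647609704258
150 46 [-80.2138 150.1505 130.5205] 9.441149115293669
154 46 [-80.21   153.884  130.1789] 9.403052012724785
158 47 [-80.204  158.2134 130.3015] 9.387743892413994
162 44 [-80.2017 161.9239 130.1459] 9.330147144156271
166 47 [-80.1972 166.0058 130.0346] 9.286715129428558
170 50 [-80.2025 170.0204 130.1976] 9.254367066652108
174 45 [-80.2063 174.0072 130.261 ] 9.22912588052931
178 46 [-80.1929 178.1321 130.156 ] 9.19639379771715
182 52 [-80.1959 182.1165 130.3252] 9.156936824946854
186 46 [-80.1863 186.053  130.977 ] 15.37110985559076
190 117 [-81.0316 190.6034 132.7057] 17.27524737081309
```

View pics/w1.png

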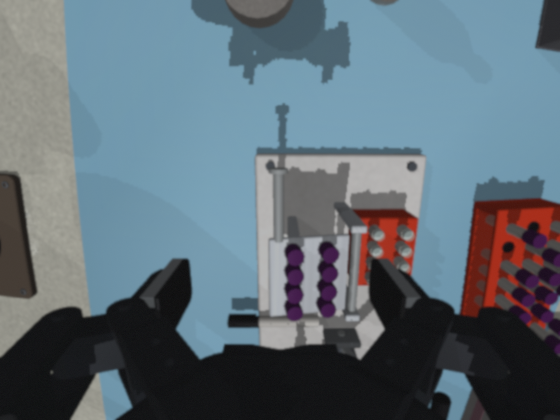

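The wrist view shows the pin at px (279,170–238), square to the fingers, with the hinge rod at (353,225–318). Pin middle is at old-frame (-80, 164.5, 126). I'll check the hinge rod, then compute the descent.

```bash
python3 - <<'E'
from h import *
f=np.load("w1.npz");L=loc(f["W"])
q=L[240:300:10,340:366];
for r in q: print(r[:,0].round(0),r[:,2].round(0))
m=(L[...,1]>140)&(L[...,1]<180)&(L[...,2]>118)&(L[...,2]<140)&(L[...,0]<-60)&(L[...,0]>-100)
print("pin z pct",np.nanpercentile(L[m][:,2],[2,50,95,99]))
W=wor([-80.2,164.5,126.5-18.7]);print(rel(W,YAW+np.pi/2))
E
```

```text
[-18. -17. -16. -15. -14. -13. -12. -11. -10.  12.  12.  -6.  -5.  -4.
  -4.  -3.  -2.  -1.  -0.   1.   2.  19.  20.  21.  22.  24.] [119. 119. 119. 119. 119. 117. 119. 118. 119.  31.  37. 114. 116. 116.
 117. 118. 118. 118. 119. 118. 117.  64.  64.  63.  63.  63.]
[-18. -17. -16. -14. -13. -13. -12. -11.  12.  12.  -6.  -6.  -5.  -4.
  -3.  -2.  -1.  -0.   1.   2.   4.  20.  21.  22.  23.  25.] [120. 119. 119. 118. 118. 119. 119. 119.  29.  35. 112. 115. 117. 117.
 118. 118. 119. 118. 118. 117. 115.  63.  63.  63.  64.  63.]
[-17. -16. -15. -14. -13. -12. -11.  -9.  12.  12.  -6.  -5.  -4.  -3.
  -2.  -2.  -0.   0.   2.   3.  20.  21.  22.  23.  25.  26.] [120. 119. 118. 119. 119. 118. 119. 116.  34.  38. 115. 116. 116. 117.
 118. 119. 118. 119. 117. 116.  62.  63.  63.  64.  63.  63.]
[-16. -16. -14. -13. -12. -11. -10.  12.  12.  -6.  -5.  -5.  -4.  -3.
  -2.  -1.   0.   1.   3.  19.  20.  21.  23.  24.  25.  26.] [119. 119. 118. 119. 119. 118. 118.  31.  36. 113. 116. 117. 117. 117.
 119. 118. 118. 120. 117.  63.  65.  64.  64.  63.  64.  64.]
[-16. -15. -14. -13. -12. -10.  -9.  16.  18.  -5.  -5.  -4.  -3.  -2.
  -1.   0.   1.   3.  19.  21.  21.  23.  24.  25.  26.  28.] [119. 119. 119. 119. 119. 118. 117.  18.  19. 115. 117. 117. 117. 118.
 120. 117. 119. 117.  63.  62.  63.  63.  65.  64.  63.  62.]
[-15. -14. -13. -12. -11.  -9.   3.   4.  -6.  -5.  -4.  -3.  -2.  -1.
  -0.   1.   2.   3.  33.  35.  35.  38.  39.  40.  42.  43.] [119. 118. 118. 118. 119. 117.  71.  70. 115. 116. 117. 118. 119. 118.
 118. 119. 119. 117.  20.  18.  20.  18.  17.  19.  18.  19.]
pin z pct [126.1985 130.2613 131.912  132.3769]
(array([ 0.77, -0.31, 15.42]), -0.001)
```

```bash
sed -i 's/^C0=.*/C0=np.array([.5509,-.0346]);YAW=.077/' h.py; python3 -m inch '[{"slide":[0.77,-0.3,4],"turn":0,"grip":5},{"slide":[0.77,-0.3,8],"turn":0,"grip":5},{"slide":[0.77,-0.3,11],"turn":0,"grip":5},{"slide":[0.77,-0.3,13],"turn":0,"grip":5},{"slide":[0.77,-0.3,14.5],"turn":0,"grip":5},{"slide":[0.77,-0.3,15.3],"turn":0,"grip":4},{"slide":[0.77,-0.3,15.3],"turn":0,"grip":2},{"slide":[0.77,-0.3,15.3],"turn":0,"grip":0},{"slide":[0.77,-0.3,15.3],"turn":0,"grip":0},{"slide":[0.77,-0.3,15.3],"turn":0,"grip":0},{"slide":[0.77,-0.3,15.3],"turn":0,"grip":0},{"slide":[0.77,-0.3,15.3],"turn":0,"grip":0}]' 40
python3 - <<'E'
from h import *
s=ctrl.get_state(); g=s["eef_pos"]+[0,0,.0187]; print(loc(g))
# arc rows from th0 to pi, slides cm in tool axes from here
th0=.15
R=Ro.from_quat(s["tcp_rot"]).as_matrix()
for th in np.r_[np.arange(.2,3.15,.15),3.142]:
    l=np.array([-80*np.cos(th),160,115+80*np.sin(th)]); l0=np.array([-80*np.cos(th0),160,115+80*np.sin(th0)])
    print(round(th,2),((wor(l)-wor(l0))@R*100).round(2))
E
```

```text
time: 3.85
eef_pos: [0.4599, 0.119, 0.1089]
tcp_rot: [0.679, 0.734, -0.0, 0.001]
contact_force: [-3.6, -4.1, 1.8]
opening: 0.099
finger_force: 39.0
[-78.9496 160.1591 127.5685]
0.2 [-0.    0.07 -0.39]
0.35 [-0.    0.4  -1.55]
0.5 [-0.    0.89 -2.64]
0.65 [-0.    1.54 -3.65]
0.8 [-0.01  2.34 -4.54]
0.95 [-0.01  3.26 -5.31]
1.1 [-0.01  4.28 -5.93]
1.25 [-0.01  5.39 -6.39]
1.4 [-0.01  6.55 -6.68]
1.55 [-0.01  7.75 -6.8 ]
1.7 [-0.01  8.94 -6.73]
1.85 [-0.01 10.12 -6.49]
2.0 [-0.01 11.24 -6.07]
2.15 [-0.01 12.29 -5.49]
2.3 [-0.01 13.24 -4.76]
2.45 [-0.01 14.07 -3.9 ]
2.6 [-0.01 14.77 -2.92]
2.75 [-0.01 15.31 -1.85]
2.9 [-0.01 15.68 -0.71]
3.05 [-0.01 15.88  0.47]
3.14 [-0.01 15.91  1.21]
```

Pinched where intended. Now I'll swing the plate, first half first.

```bash
python3 -m inch '[{"slide":[0,0.07,-0.4],"turn":0,"grip":0},{"slide":[0,0.2,-1.0],"turn":0,"grip":0},{"slide":[0,0.4,-1.55],"turn":0,"grip":0},{"slide":[0,0.63,-2.1],"turn":0,"grip":0},{"slide":[0,0.89,-2.64],"turn":0,"grip":0},{"slide":[0,1.2,-3.15],"turn":0,"grip":0},{"slide":[0,1.54,-3.65],"turn":0,"grip":0},{"slide":[0,1.93,-4.1],"turn":0,"grip":0},{"slide":[0,2.34,-4.54],"turn":0,"grip":0},{"slide":[0,2.8,-4.94],"turn":0,"grip":0},{"slide":[0,3.26,-5.31],"turn":0,"grip":0},{"slide":[0,3.76,-5.63],"turn":0,"grip":0},{"slide":[0,4.28,-5.93],"turn":0,"grip":0},{"slide":[0,4.83,-6.18],"turn":0,"grip":0},{"slide":[0,5.39,-6.39],"turn":0,"grip":0},{"slide":[0,5.97,-6.55],"turn":0,"grip":0},{"slide":[0,6.55,-6.68],"turn":0,"grip":0},{"slide":[0,7.15,-6.76],"turn":0,"grip":0},{"slide":[0,7.75,-6.8],"turn":0,"grip":0},{"slide":[0,7.75,-6.8],"turn":0,"grip":0}]'
python3 - <<'E'
from h import *
s=ctrl.get_state(); g=s["eef_pos"]+[0,0,.0187]; l=loc(g);print(l,np.hypot(l[0],l[2]-115))
E
```

```text
time: 5.85
eef_pos: [0.538, 0.1254, 0.1792]
tcp_rot: [0.679, 0.734, 0.0, 0.0]
contact_force: [-2.8, -4.1, 4.5]
opening: 0.097
finger_force: 40.4
[ -0.5427 160.4699 197.8846] 82.88640310937988
```

```bash
python3 -m inch '[{"slide":[0,0.6,0.15],"turn":0,"grip":0},{"slide":[0,1.19,0.2],"turn":0,"grip":0},{"slide":[0,1.78,0.32],"turn":0,"grip":0},{"slide":[0,2.37,0.45],"turn":0,"grip":0},{"slide":[0,2.94,0.65],"turn":0,"grip":0},{"slide":[0,3.49,0.87],"turn":0,"grip":0},{"slide":[0,4.02,1.15],"turn":0,"grip":0},{"slide":[0,4.54,1.45],"turn":0,"grip":0},{"slide":[0,5.03,1.8],"turn":0,"grip":0},{"slide":[0,5.49,2.18],"turn":0,"grip":0},{"slide":[0,5.92,2.6],"turn":0,"grip":0},{"slide":[0,6.32,3.04],"turn":0,"grip":0},{"slide":[0,6.68,3.52],"turn":0,"grip":0},{"slide":[0,7.02,4.02],"turn":0,"grip":0},{"slide":[0,7.3,4.55],"turn":0,"grip":0},{"slide":[0,7.56,5.1],"turn":0,"grip":0},{"slide":[0,7.76,5.67],"turn":0,"grip":0},{"slide":[0,7.93,6.24],"turn":0,"grip":0},{"slide":[0,8.05,6.85],"turn":0,"grip":0},{"slide":[0,8.1,7.4],"turn":0,"grip":0}]'
python3 - <<'E'
from h import *
s=ctrl.get_state(); g=s["eef_pos"]+[0,0,.0187]; l=loc(g);print(l,np.hypot(l[0],l[2]-115))
E
```

```text
time: 7.85
eef_pos: [0.6178, 0.1317, 0.1018]
tcp_rot: [0.679, 0.734, 0.0, 0.0]
contact_force: [-1.7, -2.8, 4.8]
opening: 0.102
finger_force: 46.8
[ 79.4969 160.6157 120.5004] 79.68696456955396
```

```bash
python3 -m inch '[{"slide":[0,0.02,0.3],"turn":0,"grip":0},{"slide":[0,0.02,0.6],"turn":0,"grip":0},{"slide":[0,0.02,0.8],"turn":0,"grip":0},{"slide":[0,0.02,0.8],"turn":0,"grip":0},{"slide":[0,0.02,0.8],"turn":0,"grip":0}]'
python3 - <<'E'
from h import *
s=ctrl.get_state(); g=s["eef_pos"]+[0,0,.0187]; l=loc(g);print(l,np.hypot(l[0],l[2]-115))
E
```

```text
time: 8.35
eef_pos: [0.6182, 0.1317, 0.0944]
tcp_rot: [0.679, 0.734, 0.0, 0.0]
contact_force: [0.7, -3.3, 1.5]
opening: 0.101
finger_force: 46.9
[ 79.9389 160.5842 113.0786] 79.96194915502291
```

```bash
python3 -m inch '[{"slide":[0,0,0.3],"turn":0,"grip":0},{"slide":[0,0,0.5],"turn":0,"grip":0},{"slide":[0,0,0.5],"turn":0,"grip":0},{"slide":[0,0,0.5],"turn":0,"grip":0}]'
python3 - <<'E'
from h import *
s=ctrl.get_state(); g=s["eef_pos"]+[0,0,.0187]; l=loc(g);print(l)
for n in("scene",):
    p,d=ctrl.read_camera(n); L=loc(cloud(n,p,d))
    m=(L[...,0]>15)&(L[...,0]<75)&(L[...,1]>60)&(L[...,1]<125)&(L[...,2]>100)&(L[...,2]<150)
    q=L[m]; A=np.c_[q[:,0],np.ones(len(q))]; print(len(q),np.linalg.lstsq(A,q[:,2],rcond=None)[0],np.percentile(q[:,2],[5,50,95]))
E
```

```text
time: 8.75
eef_pos: [0.6185, 0.1317, 0.0913]
tcp_rot: [0.679, 0.734, 0.0, 0.0]
contact_force: [-3.7, -2.3, 10.4]
opening: 0.098
finger_force: 48.2
[ 80.1445 160.5943 110.0498]
383 [  0.0017 118.7729] [116.9414 118.9335 120.9463]
```

The plate is flat (slope 0.002) and the hinge is at its stop (10 N). Now I'll release, rise and go above the catch, on its robot side.

```bash
python3 -c "
from h import *
W=wor([-110,-165,270]);print(rel(W,YAW+np.pi/2))"
python3 -m inch '[{"slide":[0,0,-0.5],"turn":0,"grip":2},{"slide":[0,0,-0.5],"turn":0,"grip":4},{"slide":[0,0,-0.5],"turn":0,"grip":4},{"slide":[0,0,-2],"turn":0,"grip":4},{"slide":[0,0,-5],"turn":0,"grip":4},{"slide":[0,0,-9],"turn":0,"grip":4},{"slide":[0,0,-13],"turn":0,"grip":4},{"slide":[0,0,-18],"turn":0,"grip":3},{"slide":[0,-4,-18],"turn":0,"grip":1},{"slide":[-3,-8,-18],"turn":0,"grip":0},{"slide":[-6,-12,-18],"turn":0,"grip":0},{"slide":[-10,-14,-18],"turn":0,"grip":0},{"slide":[-14,-16,-18],"turn":0,"grip":0},{"slide":[-18,-18,-18],"turn":0,"grip":0},{"slide":[-22,-19,-18],"turn":0,"grip":0},{"slide":[-26,-19,-18],"turn":0,"grip":0},{"slide":[-30,-19,-18],"turn":0,"grip":0},{"slide":[-32.5,-19,-18],"turn":0,"grip":0},{"slide":[-32.5,-19,-18],"turn":0,"grip":0}]' 40
python3 - <<'E'
from h import *
p,d,W=wrist("w2");L=loc(W)
print(loc(ctrl.get_state()["eef_pos"]))
m=(L[...,0]>-110)&(L[...,0]<-20)&(L[...,1]>-190)&(L[...,1]<-125)&(L[...,2]>105)&(L[...,2]<145)
print("blade",m.sum(),np.percentile(L[m],[2,50,98],axis=0))
m=(L[...,0]>30)&(L[...,0]<100)&(L[...,1]>-100)&(L[...,1]<30)&(L[...,2]>180)&(L[...,2]<215)
if m.sum()>5: print("bar",m.sum(),np.percentile(L[m],[2,50,98],axis=0))
W=wor([-110,-163,110]);print(rel(W,YAW+np.pi/2))
p,d=ctrl.read_camera("scene"); L=loc(cloud("scene",p,d))
m=(L[...,0]>15)&(L[...,0]<75)&(L[...,1]>60)&(L[...,1]<125)&(L[...,2]>100)&(L[...,2]<150)
q=L[m];print("plate",np.linalg.lstsq(np.c_[q[:,0],np.ones(len(q))],q[:,2],rcond=None)[0])
E
```

```text
(array([-32.56, -19.  , -17.88]), 0.0)
time: 10.7
eef_pos: [0.4534, -0.2096, 0.2699]
tcp_rot: [0.681, 0.732, -0.0, 0.0]
contact_force: [-0.2, 0.9, -0.6]
opening: 0.0
finger_force: 0.0
[-110.6389 -165.3654  269.7677]
blade 424 [[ -79.3233 -176.5703  105.6951]
 [ -69.279  -166.397   128.4941]
 [ -55.6556 -157.8442  137.3276]]
bar 3524 [[ 59.2116 -90.0229 182.0793]
 [ 63.1932 -54.2582 198.8363]
 [ 72.7642 -14.8812 202.0744]]
(array([ 0.23,  0.06, 15.98]), -0.003)
plate [  0.001  118.8252]
```

View pics/w2.png

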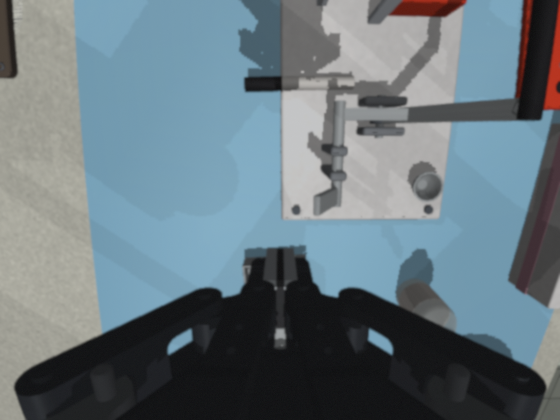

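The blade sits at px (325,203): local (-79 at the tip, -166), as expected. Descend in front of it and push towards +x.

```bash
python3 -m inch '[{"slide":[0,0,5],"turn":0,"grip":0},{"slide":[0,0,9],"turn":0,"grip":0},{"slide":[0,0,13],"turn":0,"grip":0},{"slide":[0,0,16],"turn":0,"grip":0},{"slide":[0,0.5,16],"turn":0,"grip":0},{"slide":[0,1,16],"turn":0,"grip":0},{"slide":[0,1.5,16],"turn":0,"grip":0},{"slide":[0,2,16],"turn":0,"grip":0},{"slide":[0,2.5,16],"turn":0,"grip":0},{"slide":[0,3,16],"turn":0,"grip":0},{"slide":[0,3.5,16],"turn":0,"grip":0},{"slide":[0,4,16],"turn":0,"grip":0},{"slide":[0,4.5,16],"turn":0,"grip":0},{"slide":[0,5,16],"turn":0,"grip":0},{"slide":[0,5,16],"turn":0,"grip":0}]'
python3 - <<'E'
from h import *
print(loc(ctrl.get_state()["eef_pos"]))
for n in("scene","side"):
    p,d=ctrl.read_camera(n); L=loc(cloud(n,p,d))
    m=(L[...,0]>-100)&(L[...,0]<10)&(L[...,1]>-180)&(L[...,1]<-130)&(L[...,2]>100)&(L[...,2]<145)
    if m.sum()>3: print(n,m.sum(),np.percentile(L[m],[3,50,97],axis=0))
    a=cv2.resize(p[160:320,180:380],None,fx=3,fy=3); cv2.imwrite(f"pics/k_{n}.png",a[:,:,::-1])
E
```

```text
time: 12.3
eef_pos: [0.5039, -0.2031, 0.1091]
tcp_rot: [0.679, 0.734, 0.0, 0.0]
contact_force: [0.1, 0.9, 0.7]
opening: -0.0
finger_force: 0.0
[ -59.8603 -164.3377  109.0782]
scene 130 [[ -62.9895 -175.0208  100.8153]
 [ -43.1311 -159.5832  125.535 ]
 [ -34.9308 -144.8608  144.2177]]
side 156 [[ -71.9282 -179.371   102.7473]
 [ -51.0763 -173.5772  128.8639]
 [ -35.7587 -162.2497  143.582 ]]
```

Now push on in small steps until the force shows the stop.

```bash
python3 -m inch '[{"slide":[0,0.4,0],"turn":0,"grip":0},{"slide":[0,0.8,0],"turn":0,"grip":0},{"slide":[0,1.2,0],"turn":0,"grip":0},{"slide":[0,1.2,0],"turn":0,"grip":0}]'; python3 -m inch '[{"slide":[0,0.3,0],"turn":0,"grip":0},{"slide":[0,0.6,0],"turn":0,"grip":0},{"slide":[0,0.6,0],"turn":0,"grip":0}]'
python3 - <<'E'
from h import *
print(loc(ctrl.get_state()["eef_pos"]))
p,d=ctrl.read_camera("scene"); L=loc(cloud("scene",p,d))
m=(L[...,0]>-30)&(L[...,0]<40)&(L[...,1]>-185)&(L[...,1]<-135)&(L[...,2]>100)&(L[...,2]<145)
if m.sum()>3: print(m.sum(),np.percentile(L[m],[3,50,97],axis=0))
E
```

```text
time: 12.8
eef_pos: [0.5157, -0.2022, 0.1093]
tcp_rot: [0.679, 0.734, 0.0, 0.0]
contact_force: [0.3, 0.2, -1.0]
opening: 0.0
finger_force: 0.4
time: 13.1
eef_pos: [0.5169, -0.202, 0.109]
tcp_rot: [0.679, 0.735, -0.004, -0.005]
contact_force: [-16.6, -1.5, 9.5]
opening: -0.004
finger_force: 9.1
[ -46.8115 -164.3016  109.0325]
34 [[ -28.5389 -173.811   117.1127]
 [ -20.7814 -165.6134  132.2752]
 [ -17.3459 -156.7166  138.3323]]
```

The stop was felt (16 N) and the blade tip is at x ≈ -18, where 1.2 rad puts it, so the catch is fully back. Next: back off, rise and go above the lever bar.

```bash
python3 -m inch '[{"slide":[0,-1,0],"turn":0,"grip":0},{"slide":[0,-2.5,0],"turn":0,"grip":0},{"slide":[0,-2.5,-4],"turn":0,"grip":0},{"slide":[0,-2.5,-9],"turn":0,"grip":0},{"slide":[0,-2.5,-14],"turn":0,"grip":0},{"slide":[0,-2.5,-18],"turn":0,"grip":2},{"slide":[3,0,-18],"turn":0,"grip":5},{"slide":[6,4,-18],"turn":0,"grip":5},{"slide":[9.5,7.5,-18],"turn":0,"grip":5},{"slide":[12.6,11,-18],"turn":0,"grip":5},{"slide":[12.6,11,-18],"turn":0,"grip":5},{"slide":[12.6,11,-18],"turn":0,"grip":5}]'
python3 - <<'E'
from h import *
print(loc(ctrl.get_state()["eef_pos"]))
p,d,W=wrist("w3");L=loc(W)
m=(L[...,0]>30)&(L[...,0]<100)&(L[...,1]>-110)&(L[...,1]<40)&(L[...,2]>185)&(L[...,2]<215)
for y in range(-95,20,8):
    q=L[m&(abs(L[...,1]-y)<3)]
    if len(q): print(y,len(q),q[:,0].min().round(1),q[:,0].max().round(1),np.percentile(q[:,2],95).round(1))
print(rel(wor([68.3,-38,194.7-18.7]),YAW+np.pi/2))
p,d=ctrl.read_camera("side");L=loc(cloud("side",p,d));m=(L[...,0]>-100)&(L[...,0]<10)&(L[...,1]>-185)&(L[...,1]<-145)&(L[...,2]>100)&(L[...,2]<145); print(m.sum(),np.percentile(L[m],[3,50,97],axis=0))
E
```

```text
time: 14.35
eef_pos: [0.6221, -0.0666, 0.2892]
tcp_rot: [0.679, 0.735, 0.0, 0.0]
contact_force: [0.2, 0.1, -0.7]
opening: 0.585
finger_force: 0.0
[ 68.4856 -37.3942 289.2323]
-87 108 61.1 76.6 201.3
-79 128 61.1 76.6 201.1
-71 123 61.2 76.4 201.2
-63 129 61.2 76.3 201.1
-55 128 61.3 76.2 201.3
-47 132 61.3 76.2 201.3
-39 136 60.5 76.0 201.3
-31 149 60.5 75.9 201.4
-23 145 60.5 75.8 201.4
-15 148 60.6 75.7 201.5
-7 64 61.3 75.7 200.4
(array([ 0.03,  0.03, 11.34]), 0.001)
103 [[ -47.6664 -180.0373  100.9161]
 [ -31.4438 -171.7573  120.5352]
 [ -18.4954 -151.8416  136.9215]]
```

```bash
python3 -m inch '[{"slide":[0,0,4],"turn":0,"grip":5},{"slide":[0,0,8],"turn":0,"grip":5},{"slide":[0,0,10],"turn":0,"grip":5},{"slide":[0,0,11.4],"turn":0,"grip":5},{"slide":[0,0,11.4],"turn":0,"grip":3},{"slide":[0,0,11.4],"turn":0,"grip":0},{"slide":[0,0,11.4],"turn":0,"grip":0},{"slide":[0,0,11.4],"turn":0,"grip":0},{"slide":[0,0,11.4],"turn":0,"grip":0}]' 40
python3 - <<'E'
from h import *
s=ctrl.get_state();print(loc(s["eef_pos"]+[0,0,.0187]));R=Ro.from_quat(s["tcp_rot"]).as_matrix()
f=lambda q:wor([10+170*np.sin(.35-q),-38,35+170*np.cos(.35-q)])
for q in np.r_[np.arange(.05,.86,.05),.9]: print(q.round(2),((f(q)-f(0))@R*100).round(2))
E
```

```text
time: 15.35
eef_pos: [0.6225, -0.0684, 0.1774]
tcp_rot: [0.679, 0.734, 0.001, 0.002]
contact_force: [1.6, -1.3, 2.3]
opening: 0.171
finger_force: 39.2
[ 68.8077 -39.2503 196.1201]
0.05 [-0.   -0.8  -0.27]
0.1 [-0.   -1.62 -0.51]
0.15 [-0.   -2.45 -0.7 ]
0.2 [-0.   -3.29 -0.85]
0.25 [-0.   -4.13 -0.96]
0.3 [-0.   -4.98 -1.03]
0.35 [-0.   -5.83 -1.05]
0.4 [-0.   -6.67 -1.04]
0.45 [-0.   -7.52 -0.98]
0.5 [-0.   -8.37 -0.87]
0.55 [-0.   -9.2  -0.73]
0.6 [ -0.   -10.03  -0.54]
0.65 [ -0.   -10.85  -0.31]
0.7 [  0.   -11.66  -0.05]
0.75 [  0.   -12.45   0.26]
0.8 [  0.   -13.23   0.61]
0.85 [  0.   -13.98   0.99]
0.9 [  0.   -14.72   1.42]
```

```bash
python3 -m inch '[{"slide":[0,-0.8,-0.17],"turn":0,"grip":0},{"slide":[0,-1.62,-0.4],"turn":0,"grip":0},{"slide":[0,-2.45,-0.6],"turn":0,"grip":0},{"slide":[0,-3.29,-0.75],"turn":0,"grip":0},{"slide":[0,-4.13,-0.86],"turn":0,"grip":0},{"slide":[0,-4.98,-0.93],"turn":0,"grip":0},{"slide":[0,-5.83,-0.95],"turn":0,"grip":0},{"slide":[0,-6.67,-0.94],"turn":0,"grip":0},{"slide":[0,-7.52,-0.88],"turn":0,"grip":0},{"slide":[0,-8.37,-0.77],"turn":0,"grip":0},{"slide":[0,-9.2,-0.63],"turn":0,"grip":0},{"slide":[0,-10.03,-0.44],"turn":0,"grip":0},{"slide":[0,-10.85,-0.21],"turn":0,"grip":0},{"slide":[0,-11.66,0.05],"turn":0,"grip":0},{"slide":[0,-12.45,0.36],"turn":0,"grip":0},{"slide":[0,-13.23,0.71],"turn":0,"grip":0},{"slide":[0,-13.8,1.0],"turn":0,"grip":0},{"slide":[0,-13.8,1.0],"turn":0,"grip":0}]' 60
python3 -c "
from h import *
l=loc(ctrl.get_state()['eef_pos']+[0,0,.0187]);print(l,.35-np.arctan2(l[0]-10,l[2]-35),np.hypot(l[0]-10,l[2]-35))"
```

```text
time: 17.15
eef_pos: [0.4883, -0.0791, 0.1701]
tcp_rot: [0.68, 0.733, 0.004, 0.007]
contact_force: [6.2, 1.7, 6.6]
opening: 0.163
finger_force: 63.7
[-65.7962 -39.5232 188.7743] 0.8079558999061398 171.43981255506534
```

```bash
python3 -m inch '[{"slide":[0,-0.3,0.15],"turn":0,"grip":0},{"slide":[0,-0.6,0.3],"turn":0,"grip":0},{"slide":[0,-0.9,0.45],"turn":0,"grip":0},{"slide":[0,-0.9,0.45],"turn":0,"grip":0},{"slide":[0,-0.9,0.45],"turn":0,"grip":0}]' 
python3 - <<'E'
from h import *
l=loc(ctrl.get_state()['eef_pos']+[0,0,.0187]);print(l,.35-np.arctan2(l[0]-10,l[2]-35),np.hypot(l[0]-10,l[2]-35))
p,d=ctrl.read_camera("side");cv2.imwrite("pics/end.png",cv2.resize(p[140:340,180:400],None,fx=2.7,fy=2.7)[:,:,::-1])
E
```

```text
time: 17.65
eef_pos: [0.4828, -0.0796, 0.1676]
tcp_rot: [0.68, 0.733, 0.007, 0.01]
contact_force: [12.2, 3.6, 8.6]
opening: 0.165
finger_force: 63.2
[-71.3967 -39.5948 186.2805] 0.8436234519422758 171.78832029144797
```

View pics/end.png

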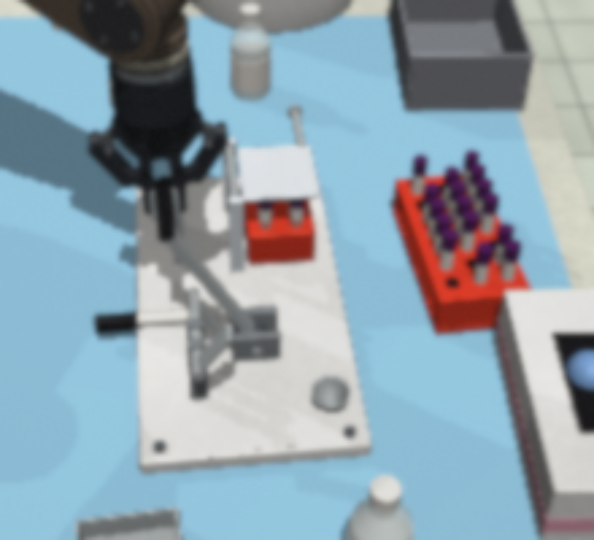

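The picture shows the plate flat over the tubes (280,175), the bar held in the fingers with the lever leaning to the robot, and the dish and marker in place. One last nudge to confirm the stop, then hand in.

```bash
python3 -m inch '[{"slide":[0,-0.3,0.1],"turn":0,"grip":0},{"slide":[0,-0.3,0.1],"turn":0,"grip":0},{"slide":[0,-0.3,0.1],"turn":0,"grip":0}]' 
python3 - <<'E'
from h import *
s=ctrl.get_state();l=loc(s['eef_pos']+[0,0,.0187]);a=.35-np.arctan2(l[0]-10,l[2]-35);print(l,a,s["contact_force"])
if a>.8 and s["finger_force"]>30: print(ctrl.sign_off())
E
```

```text
time: 18.0
eef_pos: [0.4824, -0.0797, 0.1674]
tcp_rot: [0.68, 0.733, 0.01, 0.013]
contact_force: [19.3, 5.2, 5.8]
opening: 0.163
finger_force: 62.9
[-71.7463 -39.652  186.0909] 0.8459384918733392 [19.2688  5.2315  5.7942]
the job is handed in; nothing more can be done
None
```

The job is handed in at 18 s: the cap plate lies flat over the tubes, the catch was flipped fully back before the lever was touched, and the lever is held at its stop (about 0.85 rad), with no other item seen to move in the last picture.

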